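Put the impact sockets back on the colour-coded rail

TASK

Move the four impact sockets one by one from the grey carrying rack to the aluminium socket rail, so that they stand in the order of the rail's clips: each socket over the pin of the clip of its own colour, mouth up, upright and right down on the clip. Do not let a socket topple, and leave the hub and the bearing between the racks where they are.

Things in the scene. Friction and masses are not known exactly. Their poses are not given: they have to be found in the camera images.
- socket_red: Impact socket with red sleeve: upright tube, 44 mm outside, 75 tall, 0.35 to 0.8 kg, 27 mm hexagon mouth up (coloured ring from above). One of a row of four (66 to 78 apart) on the grey carrying rack, its 26 mm drive hole (32 deep, from below) loosely over a pin, underside 22 mm above the bench. Origin: centre of underside; z up; x along the row at the start (within 2 degrees).
- socket_yellow: Impact socket with yellow sleeve: upright tube, 47 mm outside, 75 tall, 0.35 to 0.8 kg, 30 mm hexagon mouth up (coloured ring from above). One of a row of four (66 to 78 apart) on the grey carrying rack, its 26 mm drive hole (32 deep, from below) loosely over a pin, underside 22 mm above the bench. Origin: centre of underside; z up; x along the row at the start (within 2 degrees).
- socket_green: Impact socket with green sleeve: upright tube, 50 mm outside, 75 tall, 0.35 to 0.8 kg, 33 mm hexagon mouth up (coloured ring from above). One of a row of four (66 to 78 apart) on the grey carrying rack, its 26 mm drive hole (32 deep, from below) loosely over a pin, underside 22 mm above the bench. Origin: centre of underside; z up; x along the row at the start (within 2 degrees).
- socket_blue: Impact socket with blue sleeve: upright tube, 54 mm outside, 75 tall, 0.35 to 0.8 kg, 36 mm hexagon mouth up (coloured ring from above). One of a row of four (66 to 78 apart) on the grey carrying rack, its 26 mm drive hole (32 deep, from below) loosely over a pin, underside 22 mm above the bench. Origin: centre of underside; z up; x along the row at the start (within 2 degrees).
- clip_red: Red clip fixed on the aluminium rail: block 52 (x, along the rail) x 58 x 12 mm high; in its centre an upright steel pin 11 mm thick, tapered at the top, 30 mm above the block. Four in a row, 62 to 82 apart. Origin: centre of the block's underside (14 mm above the bench), on the pin's axis; a socket's seat is the top face, 12 mm above the origin; z up.
- clip_yellow: Yellow clip fixed on the aluminium rail: block 52 (x, along the rail) x 58 x 12 mm high; in its centre an upright steel pin 11 mm thick, tapered at the top, 30 mm above the block. Four in a row, 62 to 82 apart. Origin: centre of the block's underside (14 mm above the bench), on the pin's axis; a socket's seat is the top face, 12 mm above the origin; z up.
- clip_green: Green clip fixed on the aluminium rail: block 52 (x, along the rail) x 58 x 12 mm high; in its centre an upright steel pin 11 mm thick, tapered at the top, 30 mm above the block. Four in a row, 62 to 82 apart. Origin: centre of the block's underside (14 mm above the bench), on the pin's axis; a socket's seat is the top face, 12 mm above the origin; z up.
- clip_blue: Blue clip fixed on the aluminium rail: block 52 (x, along the rail) x 58 x 12 mm high; in its centre an upright steel pin 11 mm thick, tapered at the top, 30 mm above the block. Four in a row, 62 to 82 apart. Origin: centre of the block's underside (14 mm above the bench), on the pin's axis; a socket's seat is the top face, 12 mm above the origin; z up.
- hub: Cleaned steel gearbox hub standing loose between the two racks: flange 100 mm across and 14 mm thick with a toothed sleeve 68 mm across above it, 55 mm tall in all. To be left alone. Origin: centre of the underside.
- bearing: Cleaned ball bearing lying flat between the two racks: 72 mm outside diameter, 20 mm high. To be left alone. Origin: centre of the underside.
Not all that is in view belongs to the job. Leave any white look-alike of the socket_green alone. Leave any white look-alike of the socket_red alone.

How it is judged:
At the end, for the whole second after the job is handed in: Each of the four sockets stands at rest over the pin of the clip of its own colour: its axis within 12 mm of the pin's, its underside on the clip's top face (within 4 mm), mouth up and upright within 0.08 rad, and released (horizontal distance between socket_red and clip_red below 0.012 m and z of socket_red in the frame of clip_red between 0.008 and 0.016 m and angle between each of socket_red, socket_yellow, socket_green, socket_blue's own z axis and vertical below 0.08 rad and linear speed of each of socket_red, socket_yellow, socket_green, socket_blue below 0.02 m/s and horizontal distance between socket_yellow and clip_yellow below 0.012 m and z of socket_yellow in the frame of clip_yellow between 0.008 and 0.016 m and horizontal distance between socket_green and clip_green below 0.012 m and z of socket_green in the frame of clip_green between 0.008 and 0.016 m and horizontal distance between socket_blue and clip_blue below 0.012 m and z of socket_blue in the frame of clip_blue between 0.008 and 0.016 m); the robot touches nothing.
It fails at once if a socket is toppled (leans more than 0.6 rad) (angle between any of socket_red, socket_yellow, socket_green, socket_blue's own z axis and vertical above 0.6 rad).
It fails at once if the hub or the bearing is pushed more than 15 mm from its place (distance of any of hub, bearing from where it was at the start of the episode above 0.015 m).
It also fails if it takes over 102 s, if anything falls off the work surface, if the arm or the gripper's body presses on something with over 40 N, if the wrist force passes 120 N, or if a joint passes its speed limit or range.

ROBOT

A 6-joint arm with a two-finger parallel gripper is mounted at the origin on the work surface. World frame = base frame: x ahead of the robot, y to its left, z up, the work surface at z = 0. Lengths are in m, angles in rad, forces in N, time in s.
With the tool pointing down it reaches from about 0.35 to 0.975 m from the base axis. Payload 4.9 kg.
Tool frame: the origin (TCP) lies on the centre line of the jaws, within the pads' length; the fingertips stand finger_overhang ahead of it and the grasp point (between the pads) lies 8 mm behind it (finger_overhang is the distance from the TCP to the fingertips, in m); z points along the fingers, y is the line along which they close (so a half turn about z gives the same grasp; the last joint's range is limited). The gripper opens to 85 mm and grips with 20 to 120 N. Pads are 22 mm wide; open, the fingers measure 114 mm over their backs; the gripper's body (76 mm by 85 mm) begins 54 mm behind the grasp point. The pads swing forward as they close: fully open they stand 13 mm farther back than shut.
Start: joints at [-1.234, 0.053, 1.613, -0, 1.476, -0.119], TCP at [0.275, -0.561, 0.217] pointing down, gripper open.
Joint ranges: [-3.01, 3.01], [-1.01, 2.22], [0.06, 2.58], [-1.02, 4.17], [0.09, 2.62], [-3.14, 3.14]. Speed limits (rad/s): [2.57, 2.57, 3.14, 3.14, 3.14, 3.14].

INTERFACE

Orientations are given as a unit quaternion [x, y, z, w].
In Python, from cell import * gives the robot as it stands. The module is installed in compiled form; this text tells all that it offers. Calls block until the motion is done:
- goto(position, orientation): joint-space move of the TCP to a pose.
- move_straight(position, max_speed=0.15, orientation=None, contact_N=None): straight line of the TCP; orientation=None keeps the orientation; max_speed is the mean speed in m/s. With contact_N (N) it stops when the force on the tool has changed by that much, and returns True; else False.
- move_j(angles): joint-space move.
- let_go() and grasp(strength=None): open the fingers fully, or close them until they stop; strength is the grip in N (None keeps the last).
- wait(seconds).
- solve_ik(position, orientation): joint angles nearest the present ones, or None.
- read_state(): the state.
- read_camera(name): name is "side" or "top" or "wrist"; returns (picture, depth): 480x640x3 uint8, blue, green, red; 480x640 float32, m along the optical axis (not along the pixel's ray), 0 where there is no reading.
- get_calibration(name): a dict with "mtx" (3x3 intrinsics, pixels), "cam_to_world" (4x4, takes a point from camera to world coordinates); the wrist camera has in their place "mount" (4x4, takes a point from camera to tool coordinates, whose origin is the TCP and whose axes are the flange's). Camera axes: x right, y down, z forward; pixel columns grow to the right and rows downward; lengths in m; the calibration is good to about 2 mm. A picture is of the moment at which its call begins: read the wrist's pose just before it. get_calibration takes no time and is no camera call.
A pose or a line that the arm cannot do raises PlanningError and nothing moves.
- finish_job(): hands the job in; it is judged then, once.
The state is a dict: "time_s": time; "joint_positions": joint angles; "joint_velocities": joint speeds; "tau": joint torques, N m; "eef_pos": TCP position; "tool_rot": TCP orientation; "wrist_force": force on the tool from outside, world axes, zero at the start; "ft_torque": the same for the moment, N m; "opening": finger opening in m; "grip_force": force on a finger pad.
Only numpy, scipy, OpenCV 4.12 (cv2) and the standard library are available. Lean on these libraries where they do the work, as an engineer would, in place of code of your own. Each camera call takes 0.05 s, during which the arm holds its last target. There are 200 camera calls.

## Working session

There is one attempt and no reset: what is moved stays moved. The work goes in short steps, each a Python script; the robot and the scene stay as the last script left them, time stands still between calls to the robot, and variables do not carry over. Pictures are saved under pics/ and viewed, at most 14 in all, crops included, and the job is handed in when it is done.

```bash
mkdir -p pics
python3 - <<'E'
from cell import *
import cv2,numpy as np
s=read_state();print(s)
for n in("top","side","wrist"):
    p,d=read_camera(n);cv2.imwrite(f"pics/{n}0.png",p);np.savez(f"{n}0.npz",p=p,d=d)
    c=get_calibration(n);print(n,{k:np.round(v,4).tolist() for k,v in c.items()})
E
```

```text
{'time_s': 0.0, 'joint_positions': array([-1.23401332e+00,  5.33371476e-02,  1.61430954e+00, -5.80983470e-05,
        1.47598367e+00, -1.19002116e-01]), 'joint_velocities': array([ 5.69019199e-04, -4.33154823e-04, -9.49311696e-04,  1.09488326e-05,
       -1.24309299e-03, -3.36534503e-04]), 'tau': array([-2.28924684e-03, -3.93692458e+01, -3.70173669e+01, -2.39386800e-04,
        7.08375723e-03,  4.12269983e-06]), 'eef_pos': array([ 0.27487006, -0.5605815 ,  0.21566598]), 'tool_rot': array([ 9.74143547e-01,  2.25927667e-01, -1.39469110e-04, -1.00967840e-03]), 'wrist_force': array([ 0.02649161,  0.16789189, -0.36164071]), 'ft_torque': array([-0.05683758, -0.03813472,  0.0384057 ]), 'grip_force': 0.0, 'opening': 0.08566671665452401}
top {'mtx': [[617.6044, 0.0, 321.2277], [0.0, 617.6044, 236.884], [0.0, 0.0, 1.0]], 'cam_to_world': [[0.0218, -0.9965, 0.0802, 0.4476], [-0.9997, -0.0206, 0.0161, -0.0603], [-0.0144, -0.0805, -0.9967, 1.1522], [0.0, 0.0, 0.0, 1.0]]}
side {'mtx': [[476.0852, 0.0, 311.418], [0.0, 476.0852, 245.1685], [0.0, 0.0, 1.0]], 'cam_to_world': [[-0.9919, -0.0462, 0.1187, 0.4369], [-0.1264, 0.4754, -0.8707, 0.6914], [-0.0162, -0.8786, -0.4774, 0.4754], [0.0, 0.0, 0.0, 1.0]]}
wrist {'mtx': [[430.7796, 0.0, 324.8654], [0.0, 430.7796, 246.2988], [0.0, 0.0, 1.0]], 'mount': [[0.0, -0.9576, -0.288, 0.073], [1.0, 0.0001, -0.0003, -0.0003], [0.0003, -0.288, 0.9576, -0.1566], [0.0, 0.0, 0.0, 1.0]]}
```

View pics/top0.png

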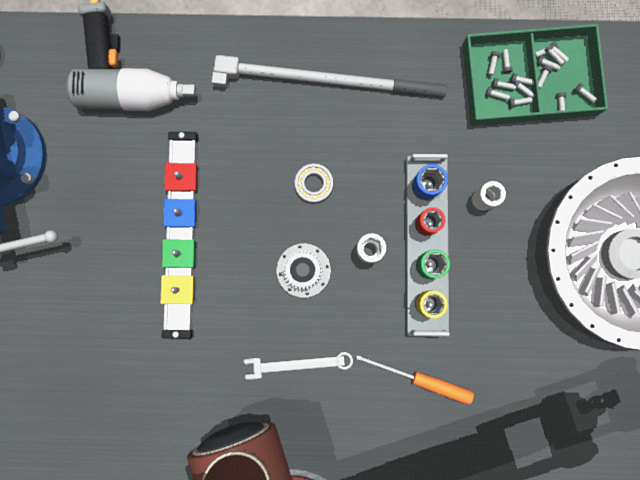

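View pics/side0.png

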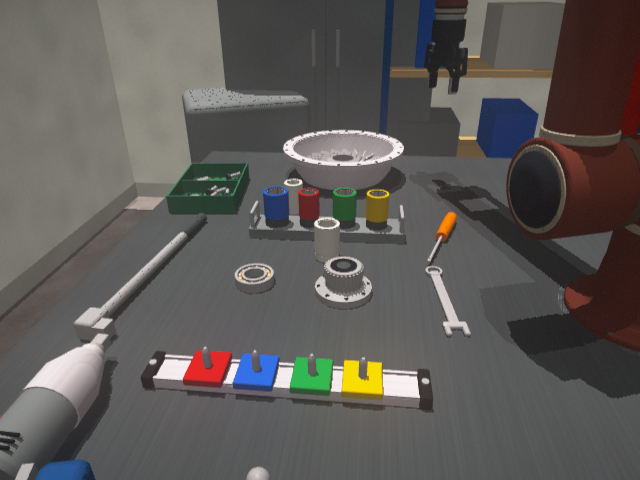

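The top view shows, from top to bottom, the clips red (180,177), blue (180,212), green (178,253) and yellow (177,290). The sockets are blue (431,180), red (430,221), green (434,264) and yellow (432,305). The white look-alikes are at (490,195) and (371,248). The side view agrees, and the rack has raised end plates.

```bash
cat > loc.py <<'E'
import numpy as np,cv2
H={'red':(0,8),'yellow':(22,36),'green':(45,80),'blue':(100,125)}
def pts(p,d,K,T):
    v,u=np.mgrid[:480,:640]
    c=np.stack([(u-K[0,2])/K[0,0]*d,(v-K[1,2])/K[1,1]*d,d],-1)
    return c@T[:3,:3].T+T[:3,3]
def mask(p,c):
    h=cv2.cvtColor(p,cv2.COLOR_BGR2HSV);a,b=H[c]
    m=(h[...,0]>=a)&(h[...,0]<=b)
    if c=='red': m|=h[...,0]>=174
    return m&(h[...,1]>120)&(h[...,2]>60)
E
python3 - <<'E'
from loc import *
from cell import get_calibration
z=np.load('top0.npz');p,d=z['p'],z['d'];c=get_calibration('top')
W=pts(p,d,c['mtx'],c['cam_to_world']);v,u=np.mgrid[:480,:640]
for n in H:
    m=mask(p,n)&(d>0)&(v>150)&(v<330)
    a=m&(u>150)&(u<210)&(abs(W[...,2]-.026)<.006)
    b=m&(u>400)&(u<455)&(W[...,2]>.085)
    A=W[a];(cx,cy),sz,an=cv2.minAreaRect(A[:,:2].astype(np.float32)*1000)
    B=W[b];q=B[:,:2]
    s=np.linalg.lstsq(np.c_[2*q,np.ones(len(q))],(q**2).sum(1),rcond=None)[0]
    (bx,by),r=cv2.minEnclosingCircle(q.astype(np.float32)*1000)
    print(n,'clip',len(A),cx,cy,sz,an,A[:,2].mean(),'sock',len(B),s[:2],bx,by,r,B[:,2].mean())
for nm,uu,vv in(('endtop',(410,447),(150,164)),('endbot',(410,450),(328,338)),('white1',(355,388),(230,268)),('hub',(275,332),(240,300))):
    R=W[vv[0]:vv[1],uu[0]:uu[1]].reshape(-1,3);R=R[R[:,2]>R[:,2].max()-.01];print(nm,R.min(0),R.max(0))
E
```

```text
red clip 793 645.5390625 221.4001007080078 (51.10336685180664, 59.02241897583008) 1.8841955661773682 0.02574638486536698 sock 212 [ 0.56617875 -0.23249465] 565.9828491210938 -232.90847778320312 21.95133399963379 0.09646936565020818
yellow clip 843 436.9258117675781 219.0149383544922 (58.514259338378906, 50.89322280883789) 89.89928436279297 0.025831441662387954 sock 215 [ 0.42238142 -0.23515752] 422.5948791503906 -235.55731201171875 23.19256019592285 0.09664023296155685
green clip 796 503.3668212890625 219.61422729492188 (58.51299285888672, 49.42169952392578) 89.64810180664062 0.025844087446765158 sock 192 [ 0.49104432 -0.23770723] 491.241455078125 -238.14772033691406 24.684865951538086 0.0967952317470052
blue clip 802 578.3888549804688 221.14320373535156 (51.50265884399414, 59.36277389526367) 0.3118712306022644 0.02573917037182556 sock 285 [ 0.63654778 -0.23156753] 637.0328979492188 -231.8374786376953 26.82465171813965 0.0964835781418771
endtop [ 0.4476334  -0.06034868  1.15217129] [ 0.4476334  -0.06034868  1.15217129]
endbot [ 0.4476334  -0.06034868  1.15217129] [ 0.4476334  -0.06034868  1.15217129]
white1 [ 0.4476334  -0.06034868  1.15217129] [ 0.4476334  -0.06034868  1.15217129]
hub [ 0.4476334  -0.06034868  1.15217129] [ 0.4476334  -0.06034868  1.15217129]
```

```bash
cat > mv.py <<'E'
from cell import *
import numpy as np
S=dict(red=(.566,-.2327),yellow=(.4225,-.2354),green=(.4911,-.2379),blue=(.6368,-.2317))
C=dict(red=(.6455,.2210),yellow=(.4369,.2190),green=(.5034,.2196),blue=(.5784,.2208))
Q=[1,0,0,0]; UP=.18
def log(t):
    s=read_state();print(t,round(s['time_s'],1),np.round(s['eef_pos'],4),'op',round(s['opening'],4),'F',np.round(s['wrist_force'],1),round(s['grip_force'],1))
def pick(n):
    goto([*S[n],UP],Q)
    hit=move_straight([*S[n],.064],.12,contact_N=12);log(f'{n} down hit={hit}')
    if hit: raise SystemExit
    grasp(80);log('grasped')
    move_straight([*S[n],UP],.12);log('lifted')
def carry(n):
    move_straight([*C[n],UP],.25,orientation=Q)
    move_straight([*C[n],.085],.12,contact_N=20);log('low')
    hit=move_straight([*C[n],.060],.03,contact_N=12);log(f'placed hit={hit}')
def release(n):
    let_go();move_straight([*C[n],UP],.15);log('released')
E
python3 - <<'E'
from mv import *
import cv2
pick('yellow')
p,d=read_camera('side');cv2.imwrite('pics/s1.png',p[100:400,100:500])
E
```

```text
yellow down hit=False 2.6 [ 0.4231 -0.2359  0.0649] op 0.0851 F [ 0.7  0.4 -0.1] 0.0
grasped 3.1 [ 0.4233 -0.2361  0.0654] op 0.0443 F [-0.5 -0.5  5.9] 80.7
lifted 4.2 [ 0.4218 -0.2349  0.1786] op 0.0445 F [-0.2 -0.2 -5.5] 82.1
```

View pics/s1.png

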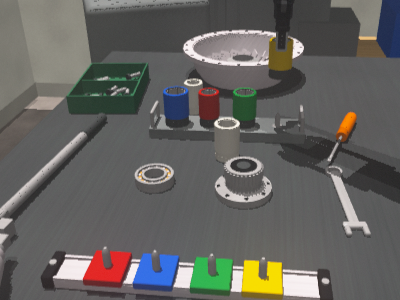

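The yellow socket (280,52 in the crop) is lifted and hangs upright in the jaws; the rest are undisturbed. Next I place it.

Run:
```python
from mv import *
import cv2
carry('yellow')
release('yellow')
p,d=read_camera('side');cv2.imwrite('pics/s2.png',p[100:450,100:500])
```

```text
low 7.2 [0.4377 0.2192 0.086 ] op 0.0443 F [-0.1  0.9 -4.4] 82.2
placed hit=True 7.7 [0.4369 0.219  0.0694] op 0.0443 F [-0.6  0.1  3.7] 83.1
released 9.1 [0.4362 0.2188 0.1788] op 0.0851 F [ 0.4  0.2 -1.1] 0.0
```

View pics/s2.png

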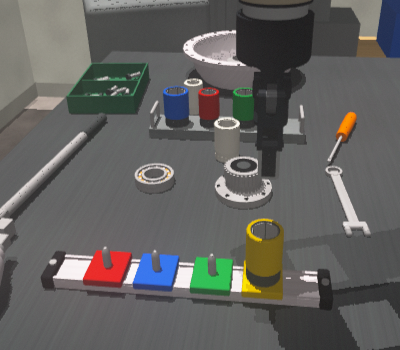

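The yellow socket stands upright on the yellow clip (265,255 in the crop). I'll move the other three the same way, with checks.

Run:
```python
from mv import *
import cv2
for n in('green','blue','red'):
    pick(n)
    s=read_state()
    if s['opening']<.035 or s['grip_force']<40: raise SystemExit('lost')
    carry(n); release(n)
goto([.5,-.1,.3],Q)
for k in('top','side'):
    p,d=read_camera(k);np.savez(k+'1.npz',p=p,d=d);cv2.imwrite(f'pics/{k}3.png',p)
from loc import *
z=np.load('top1.npz');p,d=z['p'],z['d'];c=get_calibration('top')
W=pts(p,d,c['mtx'],c['cam_to_world']);v,u=np.mgrid[:480,:640]
for n in H:
    b=mask(p,n)&(d>0)&(u>140)&(u<210)&(v>140)&(v<330)&(W[...,2]>.088)
    B=W[b];(x,y),r=cv2.minEnclosingCircle(B[:,:2].astype(np.float32)*1000)
    print(n,len(B),x-C[n][0]*1e3,y-C[n][1]*1e3,r,B[:,2].mean())
```

```text
green down hit=False 12.0 [ 0.4918 -0.2384  0.0651] op 0.0854 F [ 0.3 -0.1  0.4] 0.0
grasped 12.4 [ 0.492  -0.2385  0.0656] op 0.0474 F [-0.2  1.8  4.7] 81.7
lifted 13.5 [ 0.4904 -0.2374  0.1785] op 0.0472 F [-0.7  0.9 -5.8] 83.1
low 16.5 [0.5043 0.2198 0.0861] op 0.0474 F [ 0.  -0.3 -5. ] 83.1
placed hit=True 17.0 [0.5034 0.2197 0.0697] op 0.0473 F [-1.5 -0.2  3.6] 84.0
released 18.4 [0.5027 0.2194 0.1787] op 0.085 F [-0.1 -0.3 -0.3] 0.0
blue down hit=False 21.2 [ 0.6376 -0.2321  0.0653] op 0.0855 F [ 0.5 -0.2  1.1] 0.0
grasped 21.7 [ 0.6379 -0.232   0.0659] op 0.0511 F [-0.8  1.5  5.7] 83.3
lifted 22.8 [ 0.636  -0.2313  0.1783] op 0.0515 F [-0.6 -0.5 -6.6] 84.3
low 25.7 [0.5793 0.221  0.0862] op 0.0508 F [ 0.8  0.6 -6. ] 84.3
placed hit=True 26.3 [0.5784 0.2209 0.07  ] op 0.0511 F [-2.  -0.4  4.5] 85.3
released 27.6 [0.5777 0.2206 0.1786] op 0.0854 F [-0.1  0.1 -0.9] 0.0
red down hit=False 30.4 [ 0.5668 -0.2331  0.0651] op 0.0854 F [ 0.4  0.1 -0.3] 0.0
grasped 30.9 [ 0.5669 -0.2332  0.0654] op 0.041 F [0.7 0.3 5. ] 80.7
lifted 32.0 [ 0.5653 -0.2323  0.1784] op 0.0413 F [-1.4 -0.3 -6. ] 81.5
low 34.9 [0.6464 0.2212 0.0863] op 0.0415 F [-0.3 -0.5 -5.1] 81.5
placed hit=True 35.5 [0.6455 0.2211 0.0694] op 0.041 F [ 0.  -0.4  4.9] 82.5
released 36.9 [0.6447 0.2208 0.1785] op 0.0853 F [-0.5  0.5 -1.2] 0.0
red 232 1.125244140625 -0.959930419921875 22.323781967163086 0.0993720284713213
yellow 270 0.2512451171874659 -0.8550872802734375 23.777244567871094 0.09983791847346436
green 247 -0.26535644531247726 -1.2035766601562443 25.334739685058594 0.09947705047141682
blue 307 0.5499511718750227 -1.191601562499983 27.668962478637695 0.10019217738930879
```

View pics/side3.png

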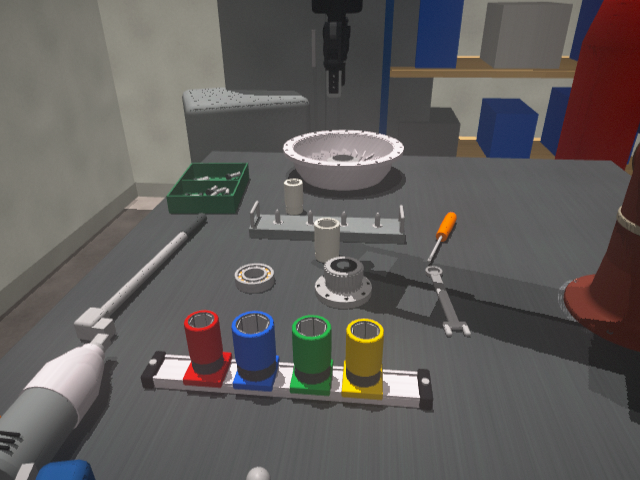

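All four sockets stand upright on their own clips, with axes within 2 mm and tops at about z=0.100. The hub (343,280) and bearing (254,277) have not moved, and the gripper is clear.

```bash
python3 -c "
from cell import *
print(finish_job())"
```

```text
the job is handed in; nothing more can be done
None
```

I moved all four sockets onto the clips of their own colours and handed the job in at about 40 s. A last camera check before that showed each upright, fully seated and within 2 mm of its pin, with the hub and bearing not visibly moved; the verdict itself wasn't shown.

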